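# Aim and lock the solder fume hood

## Task

Screw the fume hood clockwise, down its threaded pipe, until its round mouth points straight at the middle of the clamped circuit board; there is no stop, so you must stop it there, and pushing it round is enough. Then take the lock pin out of its stand and push it upright through the fork at the back of the hood, fully home into the blind hole beneath (feel for the hole, its place is not exact), and let go. Leave the flux jar, screw tray and spray can where they are.

Things in the scene. Friction and masses are not known exactly. Their poses are not given: they have to be found in the camera images.
- station: Fixed aluminium plate 385 x 150 x 12 mm lying on the bench, carrying the steel threaded pipe (upright) and the board clamp. Origin on the bench, on the pipe's axis; +x is the direction from the pipe to the clamped board, z up. The plate spans x -105 to 280 mm, y -75 to 75 mm.
- board_centre (a point): Middle of the top of the clamped green circuit board (100 x 120 mm, held level between two 72 mm high dark jaws), at 210, 0, 64 mm in the station's frame. Fixed.
- hood (a joint): Turn of the grey fume hood on its thread, rad: grows as the hood is screwed clockwise seen from above, which also lowers it, 8 mm a turn. 4.00 when the mouth points straight along the station's +x, at the board; it turns on freely to 4.9, and back to 0. It starts between 0.9 and 2.2. Stiff: about 0.2 N m of friction, so it stays where it is left.
- hood_axis (a point): Point on the pipe's axis at duct height, 90 mm above the bench when aimed (up to 4 mm higher at the start); x points out through the mouth, z up; turns with the hood. Grey hood: upright collar 64 mm across with a round top (28 mm above this point); a level round duct 44 mm across out to x = 73 mm, then a cone widening to 76 mm across at x = 125 mm.
- lock_point (a point): Nominal place of the lock hole's mouth: -70, 0, 42 mm in the station's frame, level with the flat top of the dark steel lock block (50 x 80 mm, fixed on the plate), 6 mm under the aimed hood's fork. The real hole, 14 mm across, 24 mm deep, blind, upright, without chamfer, lies up to 3 mm off this point in the station's x and up to 3 mm in its y.
- lock_pin: Loose lock pin, 110 g: a steel shaft 12 mm across and 80 mm long with a flat foot, under a round black head 24 mm across and 25 mm high. Origin at the centre of the foot, z up along the pin. It starts upright in its stand.
- pin_tip (a point): Centre of the pin's foot (the pin's origin).
- pin_head (a point): Centre of the pin's head, 92.5 mm above the foot, where to grip it.
- pin_stand: Fixed black block 65 x 65 x 55 mm with an upright hole 45 mm deep in the middle of its top, in which the pin stands. Origin at the centre of its underside.
- flux_jar: Loose brown jar, 54 mm across, 70 mm high; origin under its centre. Not to be disturbed.
- screw_tray: Loose aluminium tray 80 x 70 x 35 mm; origin under its centre. Not to be disturbed.
- spray_can: Loose white spray can, 66 mm across, 190 mm high; origin under its centre. Not to be disturbed.
- fork (a point): At the hood's back, top of its flat lug (8 mm thick, 50 mm wide), midway in the slot: x = -70, z = -34 mm from hood_axis. The slot is 24 mm wide, open to the back, from x = -56 to -88 mm, between prongs 13 mm wide. When the hood is aimed the slot stands over the lock hole.

How it is judged (in metres and radians):
On the way, in this order (a step that is already met when the one before it is completed fails the run):
1. the hood is screwed round so that its mouth points at the middle of the board, and stays there (y of board_centre in the frame of hood_axis between -0.014 and 0.014 m and x of board_centre in the frame of hood_axis above 0.1 m and velocity of joint hood between -0.1 and 0.1 rad/s), for 0.2 s.
2. the lock pin's foot is at the bottom of the blind hole (z of pin_tip in the frame of station below 0.022 m and horizontal distance between pin_tip and lock_point below 0.008 m), for 0.2 s.
At the end, for the whole second after the job is handed in: The hood's mouth axis passes within 14 mm of the board's middle (about 4 degrees); the lock pin stands at rest in the blind hole, upright within 7 degrees, its foot below 22 mm in the station's frame (hole bottom: 18) and within 8 mm of the nominal lock point (all of step 2 and y of board_centre in the frame of hood_axis between -0.014 and 0.014 m and x of board_centre in the frame of hood_axis above 0.1 m and angle between lock_pin's own z axis and vertical below 0.13 rad and linear speed of lock_pin below 0.02 m/s); the robot touches nothing.
It fails at once if the flux jar, screw tray or spray can is moved by more than 30 mm (distance of any of flux_jar, screw_tray, spray_can from where it was at the start of the episode above 0.03 m).
It also fails if it takes over 64 s, if anything falls off the work surface, if the arm or the gripper's body presses on something with over 40 N, if the wrist force passes 120 N, or if a joint passes its speed limit or range.

## Robot

A 7-joint arm with a two-finger parallel gripper is mounted at the origin on the work surface. World frame = base frame: x ahead of the robot, y to its left, z up, the work surface at z = 0. Lengths are in m, angles in degrees, forces in N, time in s.
With the tool pointing down it reaches from about 0.35 to 0.9 m from the base axis. Payload 8.1 kg.
Tool frame: the origin (TCP) lies where the fingers leave the gripper's body, on its centre line; the fingertips stand 73 mm ahead of it and the grasp point (between the pads) lies 54 mm ahead of it; z points along the fingers, y is the line along which they close (so a half turn about z gives the same grasp; the last joint's range is limited). The gripper opens to 85 mm and grips with 20 to 120 N. Pads are 22 mm wide; open, the fingers measure 114 mm over their backs; the gripper's body (76 mm by 85 mm) begins 54 mm behind the grasp point. The pads swing forward as they close: fully open they stand 13 mm farther back than shut.
Start: joints at [63.507, 24.895, 1.432, 90.138, -0.665, 64.973, -4.303], TCP at [0.22, -0.585, 0.304] pointing down, gripper open.
Joint ranges: [-149.89, 149.89], [-25.12, 119.58], [-72.63, 75.52], [4.76, 147.25], [-75.54, 255.54], [6.69, 114.76], [-157.13, 157.13]. Speed limits (degrees/s): [127.2, 127.2, 172.46, 172.46, 180, 180, 180].

## Interface

Orientations are given as a 3x3 rotation matrix whose columns are the frame's x, y, z axes.
In Python, from cell import arm gives the robot as it stands.
- The arm moves only by the tool jog_arm, called after "Emit:" in YAML: its name, and indented under it one key for each argument. Schema: {"type":"object","properties":{"motion":{"type":"array","items":{"type":"array","prefixItems":[{"type":"array","items":{"type":"number"},"minItems":3,"maxItems":3},{"type":"number"},{"type":"number"}],"minItems":3,"maxItems":3},"minItems":1,"maxItems":8},"grip_n":{"type":"number"},"only":{"type":"string"},"quiet":{"type":"boolean"},"lines":{"type":"string"}},"required":["motion"],"additionalProperties":false}. motion is a list of rows, 1 to 8 of them, each written [[dx, dy, dz], turn, opening]: dx, dy, dz in m, then a turn about the tool's z in degrees, then the finger opening in m; each row is the pose to reach, as a shift and turn from the pose commanded when the call began, along the tool's axes at that moment; what a row does not reach only later rows make up. A row lasts 1/8 s, in which the tool goes at most 0.0625 m and 10.7 degrees, less where a joint would pass 70% of its speed; a pose out of reach is approached as far as the arm can. The fingers move at their own pace and stop on an object; grip_n is the grip in N (left out, the last holds). Time passes only in rows, so rows that do not move let the fingers close. The tool returns the time, the measured TCP pose, the force, the opening and the grip force at its end. only (a regular expression) keeps the lines of the reply that match it, lines (a string "A,B") keeps lines A to B, and quiet returns only ok. Input that does not fit is refused with a message, and nothing moves.
- arm.observe(): the state, without advancing time (a new reading comes with each control period).
- arm.capture(name): name is "side" or "top"; returns a dict with "img" (384x512x3 uint8, red, green, blue), "fx", "fy", "cx", "cy" (pixels), "T" (4x4, takes a point from camera to world coordinates). Camera axes: x right, y up, looking along -z (the intrinsics and any distortion apply to the point x, -y, -z); pixel columns grow to the right and rows downward; lengths in m; the calibration is good to about 2 mm. A picture is of the moment at which its call begins. There is no depth.
- arm.hand_in(): hands the job in; it is judged then, once.
The state is a dict: "t": time; "joint_pos": joint angles; "qvel": joint speeds; "effort": joint torques, N m; "tool_pos": TCP position; "eef_rot": TCP orientation; "force": force on the tool from outside, world axes, zero at the start; "torque": the same for the moment, N m; "grip_width": finger opening in m; "gripper_force": force on a finger pad.
Only numpy, scipy, OpenCV 4.12 (cv2) and the standard library are available. Lean on these libraries where they do the work, as an engineer would, in place of code of your own. Each camera call takes 0.05 s, during which the arm holds its last target. There are 200 camera calls.

## Working session

There is one attempt and no reset: what is moved stays moved. The work goes in short steps, Python scripts to look and compute and a tool call to move; the robot and the scene stay as the last step left them, time stands still between calls to the robot, and variables do not carry over. Pictures are saved under pics/ and viewed, at most 10 in all, crops included, and the job is handed in when it is done.

```bash
ls; mkdir -p pics
```

Run:
```python
from cell import arm
import cv2,numpy as np
for n in("side","top"):
    c=arm.capture(n); cv2.imwrite(f"pics/{n}0.png",c["img"][:,:,::-1]); np.savez(f"pics/{n}0.npz",**{k:v for k,v in c.items()})
    print(n,[k for k in c],c["fx"],c["fy"],c["cx"],c["cy"]); print(np.round(c["T"],4))
s=arm.observe(); print(s["t"],s["tool_pos"],np.round(s["eef_rot"],3),s["force"])
```

```text
pics
side ['img', 'fx', 'fy', 'cx', 'cy', 'T'] 424.17187041680694 424.17187041680694 258.3003710244547 192.36955719260615
[[ 0.9071  0.3182 -0.2755  0.349 ]
 [-0.4205  0.7141 -0.5596 -0.6192]
 [ 0.0187  0.6235  0.7816  0.8658]
 [ 0.      0.      0.      1.    ]]
top ['img', 'fx', 'fy', 'cx', 'cy', 'T'] 435.53973233478797 435.53973233478797 250.6959813553067 196.27185451343564
[[ 0.0195  0.9931 -0.1159  0.4698]
 [-0.9993  0.0231  0.0298 -0.0381]
 [ 0.0323  0.1152  0.9928  1.2495]
 [ 0.      0.      0.      1.    ]]
0.1 [ 0.21989149 -0.58465705  0.30318105] [[ 0.936  0.352 -0.001]
 [ 0.352 -0.936  0.001]
 [-0.    -0.001 -1.   ]] [ 0.20767609  0.03080614 -1.54222294]
```

View pics/side0.png

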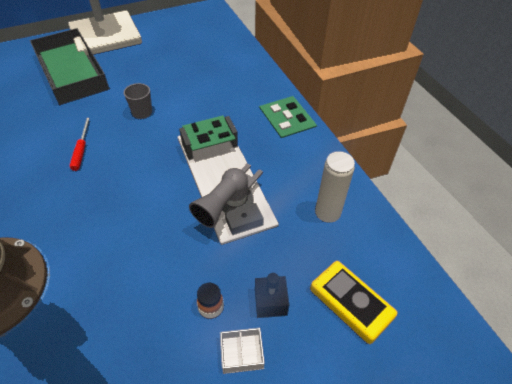

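View pics/top0.png

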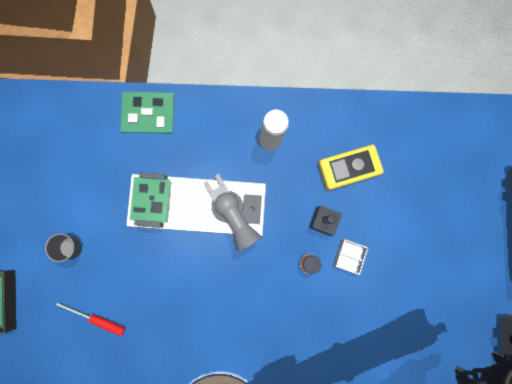

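Side: hood mouth at (205,210), collar about (237,182), stand at (272,295) with the pin head at (271,280), jar (209,300), tray (242,350), can (335,185). Top: plate spans (128,175)–(265,237), board (150,200), hood collar (227,202), mouth (248,240), stand (325,221), jar (311,264), tray (351,257), can (273,130).

Create h.py:
```python
import numpy as np,cv2
def load(n): return dict(np.load(f"pics/{n}.npz"))
def ray(c,u,v):
    d=np.array([(u-c["cx"])/c["fx"],-(v-c["cy"])/c["fy"],-1.]); T=c["T"]
    return T[:3,3],T[:3,:3]@d
def onz(c,u,v,z):
    o,d=ray(c,u,v); return o+d*(z-o[2])/d[2]
def two(c1,p1,c2,p2):
    o1,d1=ray(c1,*p1);o2,d2=ray(c2,*p2)
    s,t=np.linalg.lstsq(np.c_[d1,-d2],o2-o1,rcond=None)[0]
    a,b=o1+s*d1,o2+t*d2; return (a+b)/2,np.linalg.norm(a-b)
def proj(c,P):
    q=c["T"][:3,:3].T@(np.asarray(P)-c["T"][:3,3]); return c["cx"]+c["fx"]*q[0]/-q[2], c["cy"]-c["fy"]*q[1]/-q[2]
```

Run:
```python
from h import *
a=load("top0");b=load("side0")
I=a["img"]
m=(I.min(2)>150).astype(np.uint8); m[:, :110]=0;m[:160]=0;m[250:]=0;m[:,290:]=0
m=cv2.morphologyEx(m,cv2.MORPH_CLOSE,np.ones((3,3)))
cs,_=cv2.findContours(m,cv2.RETR_EXTERNAL,cv2.CHAIN_APPROX_NONE)
P=np.vstack([c for c in cs if cv2.contourArea(c)>30])[:,0]
W=np.array([onz(a,u,v,.012)[:2] for u,v in P])
r=cv2.minAreaRect((W*1000).astype(np.float32)); print("plate",r)
bx=cv2.boxPoints(r);print(bx)
g=lambda I:((I[...,1].astype(int)>I[...,0]+25)&(I[...,1].astype(int)>I[...,2]+15)).astype(np.uint8)
G=g(I);G[:160]=0;G[:,:120]=0
cs,_=cv2.findContours(cv2.morphologyEx(G,cv2.MORPH_CLOSE,np.ones((9,9))),0,1);c=max(cs,key=cv2.contourArea)
r=cv2.minAreaRect(np.array([onz(a,u,v,.064)[:2]*1000 for u,v in c[:,0]],np.float32));print("board",r)
A=cv2.resize(I[165:285,190:375][:,:,::-1],None,fx=4,fy=4,interpolation=cv2.INTER_CUBIC)
cv2.imwrite("pics/topc.png",A)
B=cv2.resize(b["img"][155:315,180:300][:,:,::-1],None,fx=3.7,fy=3.7,interpolation=cv2.INTER_CUBIC)
cv2.imwrite("pics/sidec.png",B)
```

```text
plate ((590.6823120117188, 78.56808471679688), (394.3940124511719, 185.2151336669922), 82.5794906616211)
[[ 473.38223 -105.01708]
 [ 657.0462  -128.93771]
 [ 707.9824   262.15326]
 [ 524.3184   286.07388]]
board ((582.389404296875, 74.52930450439453), (365.18853759765625, 140.67950439453125), 87.12447357177734)
```

View pics/topc.png

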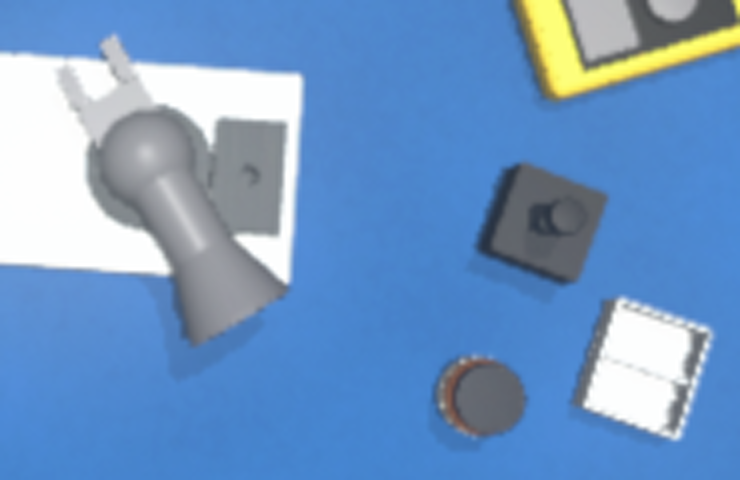

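View pics/sidec.png

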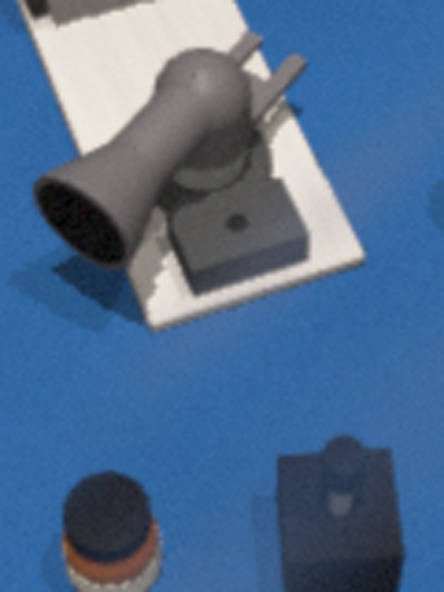

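Top crop: hole crescent at (251,174), pin head disc at (570,214), plate right corners (302,74) and (290,281), hood collar dome (148,145), fork prongs at (68,75)/(112,45), mouth centre about (240,318). Side crop: hole at (237,221), plate near corners (153,327) and (366,258), pin head about (345,455), mouth centre (82,223).

Create m1.py:
```python
from h import *
a=load("top0");b=load("side0")
t=lambda x,y:(190+(x+.5)/4-.5,165+(y+.5)/4-.5)
s=lambda x,y:(180+(x+.5)/3.7-.5,155+(y+.5)/3.7-.5)
np.set_printoptions(precision=4,suppress=True)
for n,c,T in(("top",a,190),("side",b,170)):
    I=c["img"]; m=(I.min(2)>T).astype(np.uint8)
    k,l,st,_=cv2.connectedComponentsWithStats(m)
    q=(200,190) if n=="top" else (215,180)
    i=max([j for j in range(1,k) if abs(st[j,0]+st[j,2]/2-q[0])<40 and abs(st[j,1]+st[j,3]/2-q[1])<40],key=lambda j:st[j,4])
    v,u=np.where(l==i); print(st[i])
    W=np.array([onz(c,x,y,.012)[:2]*1000 for x,y in zip(u,v)],np.float32)
    r=cv2.minAreaRect(W); print(n,"plate",r,cv2.boxPoints(r).round(1).tolist())
print("corners top",onz(a,*t(302,74),.012),onz(a,*t(290,281),.012))
print("corners side",onz(b,*s(366,260),.012),onz(b,*s(153,328),.012))
print("hole",onz(a,*t(251,174),.042),onz(b,*s(237,221),.042))
print("head",onz(a,*t(570,214),.115),two(a,t(570,214),b,s(345,453)))
print("stand top face corners",[onz(a,*t(*p),.055) for p in((521,164),(607,194),(574,282),(487,247))])
print("jar",onz(a,*t(490,397),.07),"tray",onz(a,*t(645,368),.035),"can",onz(a,277,120,.19))
print("dome",onz(a,*t(148,145),.118),"mouth",two(a,t(240,318),b,s(82,223)))
print("fork tips mid",onz(a,*t(90,60),.06))
```

```bash
python3 m1.py
```

```text
[ 161  175  104   61 3402]
top plate ((592.2651977539062, 29.58727264404297), (284.7718200683594, 163.300048828125), 87.0976333618164) [[503.5, -108.5], [666.5999755859375, -116.80000305175781], [681.0, 167.6999969482422], [517.9000244140625, 175.89999389648438]]
[ 188  147   59   49 1273]
side plate ((589.9082641601562, 102.49662780761719), (131.95999145507812, 147.75125122070312), 86.38677215576172) [[512.0, 41.29999923706055], [659.5, 32.0], [667.7999877929688, 163.6999969482422], [520.2999877929688, 173.0]]
corners top [ 0.6532 -0.116   0.012 ] [ 0.5048 -0.1098  0.012 ]
corners side [ 0.6524 -0.1196  0.012 ] [ 0.5058 -0.1108  0.012 ]
hole [ 0.5776 -0.0797  0.042 ] [ 0.5794 -0.076   0.042 ]
head [ 0.5494 -0.2871  0.115 ] (array([ 0.5496, -0.2865,  0.1178]), np.float64(0.0006568767642263363))
stand top face corners [array([ 0.5876, -0.2662,  0.055 ]), array([ 0.5681, -0.326 ,  0.055 ]), array([ 0.5069, -0.3029,  0.055 ]), array([ 0.5297, -0.2427,  0.055 ])]
jar [ 0.4282 -0.2425  0.07  ] tray [ 0.4489 -0.3569  0.035 ] can [ 0.7874 -0.1321  0.19  ]
dome [ 0.5883 -0.0095  0.118 ] mouth (array([ 0.4784, -0.0727,  0.093 ]), np.float64(0.0018235988479433241))
fork tips mid [0.6523 0.0334 0.06  ]
```

Create go.py:
```python
import sys
from h import *
from cell import arm
np.set_printoptions(precision=4,suppress=True)
s=arm.observe();R=np.array(s["eef_rot"]);p=np.array(s["tool_pos"])
print("t",s["t"],"tcp",p,"xang",np.degrees(np.arctan2(R[1,0],R[0,0])),"z",R[:,2],"F",s["force"],"j",np.round(s["joint_pos"],1),"w",s["grip_width"])
if len(sys.argv)>3:
    w=np.array([float(x) for x in sys.argv[1:4]]); print("tool delta",R.T@(w-p))
```

```text
(no output)
```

Emit:
jog_arm:
  motion:
    - [[0.04,-0.03,0],-10,0.085]
    - [[0.08,-0.06,0],-20,0.085]
    - [[0.13,-0.1,0],-30,0.085]
    - [[0.18,-0.14,0],-40,0.085]
    - [[0.23,-0.18,0],-50,0.085]
    - [[0.29,-0.22,0],-60,0.085]
    - [[0.35,-0.265,0],-70,0.085]
    - [[0.41,-0.31,0],-80,0.085]

```text
t: 1.1
tool_pos: [0.4742, -0.1818, 0.3039]
eef_rot: [[-0.189, 0.982, -0.0], [0.982, 0.189, -0.0], [-0.0, -0.0, -1.0]]
force: [0.1, -0.7, 0.8]
grip_width: 0.0849
gripper_force: 0.0
```

```bash
python3 go.py 0.5845 -0.009 0.2
```

```text
t 1.1 tcp [ 0.4742 -0.1818  0.3039] xang 100.91865052659246 z [-0.     -0.0002 -1.    ] F [ 0.1276 -0.6655  0.8418] j [ 35.9  16.4 -26.1 104.5   8.2  60.9  17.6] w 0.08493332512697406
tool delta [0.1488 0.1411 0.1038]
```

Emit:
jog_arm:
  motion:
    - [[0.03,0.03,0],-10,0.085]
    - [[0.06,0.06,0],-20,0.085]
    - [[0.09,0.09,0],-30,0.085]
    - [[0.12,0.12,0.02],-40,0.085]
    - [[0.149,0.141,0.05],-50,0.085]
    - [[0.149,0.141,0.08],-60,0.085]
    - [[0.149,0.141,0.08],-70,0.085]
    - [[0.149,0.141,0.08],-80,0.085]
  grip_n: 60

```text
t: 2.1
tool_pos: [0.5843, -0.0111, 0.2229]
eef_rot: [[-1.0, -0.017, -0.002], [-0.017, 1.0, 0.0], [0.002, 0.0, -1.0]]
force: [-0.2, 0.7, -0.3]
grip_width: 0.0852
gripper_force: 0.0
```

```bash
python3 go.py 0.5845 -0.009 0.22
```

```text
t 2.1 tcp [ 0.5843 -0.0111  0.2229] xang -179.04326589341116 z [-0.0018  0.0001 -1.    ] F [-0.2102  0.6586 -0.3438] j [ 25.7  32.5 -43.7  98.9  25.6  59.2  63.9] w 0.08515496366225324
tool delta [-0.0003  0.0021  0.0029]
```

Emit:
jog_arm:
  motion:
    - [[0,0,0],-10,0.085]
    - [[0,0,0],-20,0.085]
    - [[0,0,0],-30,0.085]
    - [[0,0,0],-30,0.085]

```text
t: 2.6
tool_pos: [0.5845, -0.0114, 0.2234]
eef_rot: [[-0.861, -0.508, -0.001], [-0.508, 0.861, 0.0], [0.001, 0.001, -1.0]]
force: [-0.5, 0.0, 0.1]
grip_width: 0.0851
gripper_force: 0.0
```

```bash
python3 go.py 0.5845 -0.009 0.15
```

Run:
```python
from h import *
from cell import arm
import cv2
o=[]
for n in("top","side"):
    c=arm.capture(n); np.savez(f"pics/{n}1.npz",**c)
    I=c["img"]; o.append(cv2.resize(I[140:270,170:300] if n=="top" else I[110:240,160:290],None,fx=3,fy=3,interpolation=cv2.INTER_CUBIC))
cv2.imwrite("pics/p1.png",np.hstack(o)[:,:,::-1])
```

```text
t 2.6 tcp [ 0.5845 -0.0114  0.2234] xang -149.46920254635396 z [-0.0011  0.0004 -1.    ] F [-0.4847  0.0063  0.1179] j [ 29.9  35.1 -51.   98.5  30.5  61.5  89.4] w 0.08506001054438421
tool delta [-0.0013  0.002   0.0734]
```

View pics/p1.png

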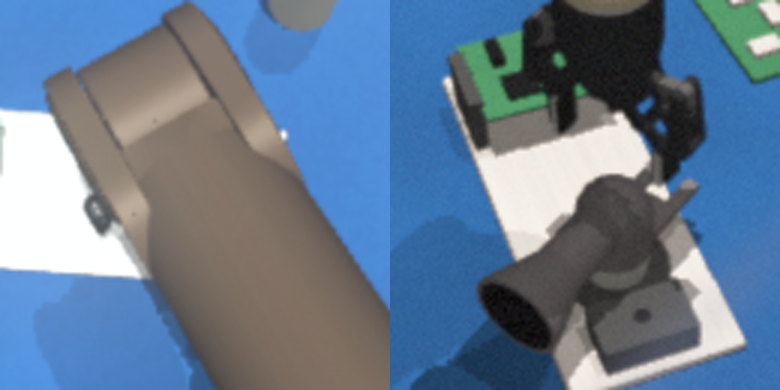

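The top view is blocked by the arm. The side view (right) shows the open fingers (crop 540,95 and 685,130) above the hood, and the hood dome (615,210) still points the same way.

Emit:
jog_arm:
  motion:
    - [[-0.001,0.002,0.04],0,0.085]
    - [[-0.001,0.002,0.07],0,0.085]
    - [[-0.001,0.002,0.085],0,0.085]
    - [[-0.001,0.002,0.085],0,0.075]
    - [[-0.001,0.002,0.085],0,0.068]
  grip_n: 30

```text
t: 3.32
tool_pos: [0.5852, -0.0085, 0.1401]
eef_rot: [[-0.861, -0.509, 0.002], [-0.509, 0.861, 0.0], [-0.001, -0.001, -1.0]]
force: [0.2, 0.1, 0.3]
grip_width: 0.0679
gripper_force: 0.0
```

```bash
python3 go.py
```

```text
t 3.325 tcp [ 0.5852 -0.0085  0.1401] xang -149.4213853928657 z [ 0.0016  0.0002 -1.    ] F [0.2338 0.0795 0.2683] j [ 26.9  40.2 -47.  102.9  36.2  53.1  84.5] w 0.0678622582361141
```

Emit:
jog_arm:
  motion:
    - [[0,0,0],0,0.06]
    - [[0,0,0],0,0.055]
    - [[0,0,0],0,0.055]
  grip_n: 40

```text
t: 3.7
tool_pos: [0.5847, -0.0073, 0.1407]
eef_rot: [[-0.86, -0.51, 0.002], [-0.51, 0.86, 0.001], [-0.002, 0.0, -1.0]]
force: [-3.7, 2.5, 6.5]
grip_width: 0.0632
gripper_force: 43.5
```

```bash
python3 go.py
```

```text
t 3.7 tcp [ 0.5847 -0.0073  0.1407] xang -149.36774558626553 z [ 0.0015  0.0014 -1.    ] F [-3.666   2.5187  6.4983] j [ 26.9  40.2 -47.1 102.9  36.2  53.1  84.5] w 0.06316476543172331
```

Emit:
jog_arm:
  motion:
    - [[0,0,0.0002],10,0.05]
    - [[0,0,0.0004],20,0.05]
    - [[0,0,0.0007],30,0.05]
    - [[0,0,0.0009],40,0.05]
    - [[0,0,0.0011],50,0.05]
    - [[0,0,0.0013],60,0.05]
    - [[0,0,0.0016],70,0.05]
    - [[0,0,0.0018],80,0.05]
  grip_n: 60

```text
t: 4.7
tool_pos: [0.5846, -0.0079, 0.139]
eef_rot: [[-0.647, 0.762, 0.001], [0.762, 0.647, 0.0], [-0.0, 0.001, -1.0]]
force: [-4.4, 1.1, 8.8]
grip_width: 0.0629
gripper_force: 64.0
```

```bash
python3 go.py
```

```text
t 4.7 tcp [ 0.5846 -0.0079  0.139 ] xang 130.33388769594555 z [ 0.0012  0.0004 -1.    ] F [-4.4016  1.0663  8.8355] j [ 14.4  34.5 -27.  104.1  20.8  46.3  17.2] w 0.06293377564080814
```

Emit:
jog_arm:
  motion:
    - [[0,0,0.0002],10,0.05]
    - [[0,0,0.0004],20,0.05]
    - [[0,0,0.0007],30,0.05]
    - [[0,0,0.0009],38,0.05]
    - [[0,0,0.001],42,0.05]
    - [[0,0,0.001],43.2,0.05]
    - [[0,0,0.001],43.2,0.05]
  grip_n: 60

```text
t: 5.58
tool_pos: [0.5843, -0.008, 0.138]
eef_rot: [[0.045, 0.999, 0.001], [0.999, -0.045, 0.001], [0.001, 0.001, -1.0]]
force: [-7.2, -0.0, 11.4]
grip_width: 0.0626
gripper_force: 64.3
```

```bash
python3 go.py
```

```text
t 5.575 tcp [ 0.5843 -0.008   0.138 ] xang 87.40487924913066 z [ 0.0006  0.0005 -1.    ] F [-7.1833 -0.0446 11.4202] j [  6.6  32.8 -15.7 104.8  12.2  44.  -18.1] w 0.06264216303675478
```

Emit:
jog_arm:
  motion:
    - [[0,0,0],0,0.08]
    - [[0,0,0],0,0.08]
    - [[0,0,-0.04],0,0.08]
    - [[0,0,-0.08],0,0.08]
    - [[0,0.05,-0.1],0,0.08]
    - [[0,0.1,-0.1],0,0.08]
    - [[0,0.15,-0.1],0,0.08]
    - [[0,0.2,-0.1],0,0.08]
  grip_n: 60

```text
t: 6.58
tool_pos: [0.786, -0.0182, 0.2364]
eef_rot: [[0.045, 0.999, 0.001], [0.999, -0.045, 0.0], [0.0, 0.001, -1.0]]
force: [1.0, 0.5, 0.2]
grip_width: 0.0799
gripper_force: 0.0
```

```bash
python3 go.py 0.5495 -0.287 0.2
```

```text
t 6.575 tcp [ 0.786  -0.0182  0.2364] xang 87.39400416095066 z [ 0.0008  0.     -1.    ] F [0.9981 0.4606 0.231 ] j [  4.5  44.2 -14.4  65.9  10.6  71.  -11.9] w 0.07992308887250811
tool delta [-0.2793 -0.2241  0.0362]
```

Emit:
jog_arm:
  motion:
    - [[0,-0.05,-0.03],0,0.06]
    - [[0,-0.1,-0.05],0,0.06]
    - [[0,-0.16,-0.05],0,0.06]
    - [[-0.05,-0.21,-0.05],0,0.06]
    - [[-0.11,-0.224,-0.05],0,0.06]
    - [[-0.17,-0.224,-0.05],0,0.06]
    - [[-0.23,-0.224,-0.04],0,0.06]
    - [[-0.2793,-0.2241,-0.02],0,0.06]

```text
t: 7.58
tool_pos: [0.5479, -0.2899, 0.257]
eef_rot: [[0.047, 0.999, 0.003], [0.999, -0.047, -0.002], [-0.002, 0.003, -1.0]]
force: [0.9, 0.3, -0.8]
grip_width: 0.06
gripper_force: 0.0
```

```bash
python3 go.py 0.5495 -0.287 0.1565
```

Run:
```python
from h import *
from cell import arm
import cv2
o=[]
for n in("top","side"):
    c=arm.capture(n); np.savez(f"pics/{n}2.npz",**c)
    I=c["img"]; o.append(cv2.resize(I[145:275,125:275] if n=="top" else I[110:240,150:300],None,fx=4,fy=4,interpolation=cv2.INTER_CUBIC))
cv2.imwrite("pics/p2t.png",o[0][:,:,::-1]);cv2.imwrite("pics/p2s.png",o[1][:,:,::-1])
```

```text
t 7.575 tcp [ 0.5479 -0.2899  0.257 ] xang 87.31955959938783 z [ 0.0028 -0.0018 -1.    ] F [ 0.9095  0.2737 -0.7575] j [ 32.   27.5 -13.2  93.5   7.   59.7  14. ] w 0.060040255888423086
tool delta [0.0031 0.0012 0.1005]
```

View pics/p2t.png

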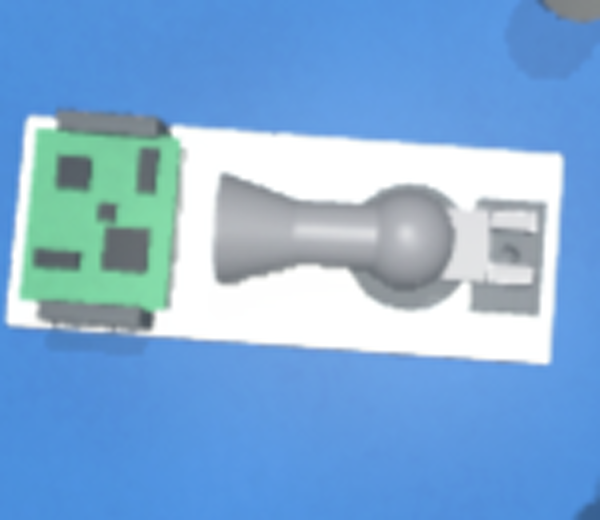

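View pics/p2s.png

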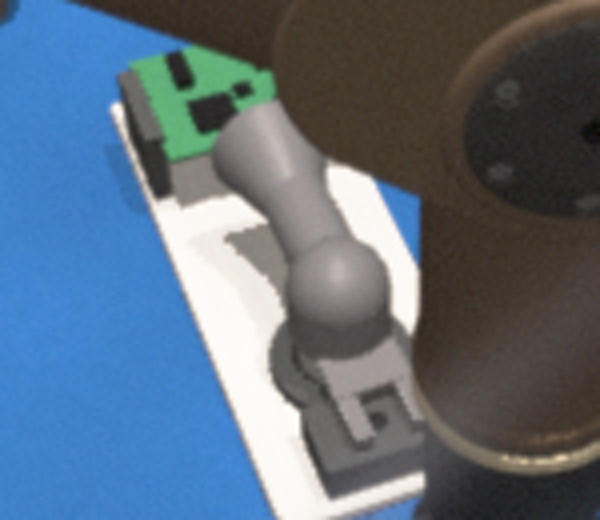

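Top crop: the hood now points at the board, mouth rim ends (222,174)/(215,282), dome (410,236), plate corners (28,115),(563,154),(550,363),(7,326), board corners (36,128),(181,139),(166,310),(20,298). The fork prongs end at (537,217)/(532,275), with the hole showing in the slot near (510,252). Side crop: hole inside the slot near (379,415), right half shadowed by the arm.

Create m2.py:
```python
from h import *
np.set_printoptions(precision=4,suppress=True)
a=load("top2");b=load("side2")
t=lambda x,y:(125+(x+.5)/4-.5,145+(y+.5)/4-.5)
s=lambda x,y:(150+(x+.5)/4-.5,110+(y+.5)/4-.5)
C=[onz(a,*t(*p),.012)[:2] for p in((28,115),(563,154),(550,363),(7,326))];print("plate",*C)
TL,TR,BR,BL=C; d=(TL+BL)/2-(TR+BR)/2;L=np.linalg.norm(d);d/=L
w=(TL+TR)/2-(BL+BR)/2
print("len",L,"wid",np.linalg.norm(w),"ang",np.degrees(np.arctan2(d[1],d[0])),"from width",np.degrees(np.arctan2(w[1],w[0]))+90)
O=sum(C)/4-d*.0875;n=np.array([-d[1],d[0]]);print("pipe",O)
B=sum(onz(a,*t(*p),.064)[:2] for p in((36,128),(181,139),(166,310),(20,298)))/4
st=lambda q:np.array([(q[:2]-O)@d,(q[:2]-O)@n])*1000
print("board st",st(B))
print("mouth",st((onz(a,*t(222,174),.09)+onz(a,*t(215,282),.09))/2),"dome",st(onz(a,*t(410,236),.09)))
print("fork tip mid",st((onz(a,*t(537,217),.056)+onz(a,*t(532,275),.056))/2))
print("hole t/s",st(onz(a,*t(510,252),.042)),st(onz(b,*s(379,415),.042)))
a0=load("top0");b0=load("side0")
t0=lambda x,y:(190+(x+.5)/4-.5,165+(y+.5)/4-.5)
s0=lambda x,y:(180+(x+.5)/3.7-.5,155+(y+.5)/3.7-.5)
print("hole0",st(onz(a0,*t0(251,174),.042)),st(onz(b0,*s0(237,221),.042)))
print("side plate corners",st(onz(b0,*s0(366,260),.012)),st(onz(b0,*s0(153,328),.012)))
# block top rect in side0 (lock block top corners)
q=[(171,235),(277,178),(308,222),(190,273)]
print("block side",[st(onz(b0,*s0(*p),.042)).round(1) for p in q],st(sum(onz(b0,*s0(*p),.042) for p in q)/4))
# darkest blob centroid of hole in side0
g=b0["img"].astype(float).mean(2)[209:220,238:250]; wgt=np.clip(np.median(g)-12-g,0,None);v,u=np.mgrid[209:220,238:250]
c=((u*wgt).sum()/wgt.sum(),(v*wgt).sum()/wgt.sum());print(c,st(onz(b0,*c,.042)),np.round(onz(b0,*c,.042),4)); print(g.astype(int))
```

```bash
python3 m2.py
```

```text
plate [0.6721 0.2659] [ 0.6533 -0.1167] [ 0.5034 -0.1099] [0.5216 0.2729]
len 0.3831680985999782 wid 0.1503514983683705 ang 87.23190914700344 from width 87.34826755955598
pipe [ 0.5834 -0.0093]
board st [210.0257  -0.2973]
mouth [126.4703   2.9879] dome [-0.9645 -0.5753]
fork tip mid [-85.9125  -3.0915]
hole t/s [-69.7638   0.9899] [-64.6785  -1.7867]
hole0 [-70.5526   2.3346] [-66.7965   0.7731]
side plate corners [-106.827   -74.2998] [-105.1271   72.6184]
block side [array([-61.7,  44. ]), array([-43.9, -36.1]), array([-84.2, -41.6]), array([-93.5,  42.5])] [-70.8314   2.2041]
(np.float64(243.45350877192985), np.float64(214.59736842105264)) [-67.2282   1.5385] [ 0.5786 -0.0764  0.042 ]
[[85 85 86 85 88 83 83 85 87 89 91 90]
 [82 88 88 83 83 86 85 86 85 87 89 88]
 [87 85 83 81 87 88 84 87 88 86 91 91]
 [85 84 86 85 83 77 81 79 83 87 89 91]
 [85 87 85 79 62 54 52 58 79 86 88 90]
 [84 86 84 69 52 45 51 52 65 87 89 89]
 [87 86 81 61 50 48 54 55 63 80 90 88]
 [86 85 81 68 57 52 54 60 71 87 88 91]
 [86 88 88 85 75 68 72 74 91 90 96 95]
 [89 85 85 87 87 87 88 89 91 93 92 95]
 [81 88 87 90 91 91 88 91 92 91 94 95]]
```

The hood is about 1.6° short. I have plenty of time, so I'll regrip it and finish the turn.

Emit:
jog_arm:
  motion:
    - [[0.05,0.006,0],0,0.085]
    - [[0.1,0.012,0],0,0.085]
    - [[0.16,0.018,0],0,0.085]
    - [[0.22,0.022,0],0,0.085]
    - [[0.265,0.023,0],0,0.085]
    - [[0.283,0.023,0.01],0,0.085]
    - [[0.283,0.023,0.01],0,0.085]

```text
t: 8.55
tool_pos: [0.5831, -0.0042, 0.2453]
eef_rot: [[0.043, 0.999, -0.002], [0.999, -0.043, 0.0], [-0.0, -0.002, -1.0]]
force: [-0.1, -0.7, -0.1]
grip_width: 0.0851
gripper_force: 0.0
```

```bash
python3 go.py 0.584 -0.0085 0.138
```

```text
t 8.55 tcp [ 0.5831 -0.0042  0.2453] xang 87.53530791842171 z [-0.0016  0.     -1.    ] F [-0.0579 -0.6624 -0.1232] j [  7.3  25.4 -16.9  99.2   8.6  56.7 -15.2] w 0.08505086303846464
tool delta [-0.0043  0.0012  0.1073]
```

Emit:
jog_arm:
  motion:
    - [[-0.0043,0.001,0.05],0,0.085]
    - [[-0.0043,0.001,0.1],0,0.085]
    - [[-0.0043,0.001,0.107],0,0.085]
    - [[-0.0043,0.001,0.107],0,0.07]
    - [[-0.0043,0.001,0.107],0,0.05]
    - [[-0.0043,0.001,0.107],0,0.05]
    - [[-0.0043,0.001,0.107],0,0.05]
  grip_n: 50

```text
t: 9.43
tool_pos: [0.5842, -0.0102, 0.1411]
eef_rot: [[0.046, 0.999, 0.0], [0.999, -0.046, -0.001], [-0.001, 0.0, -1.0]]
force: [-5.1, -1.6, 2.0]
grip_width: 0.0624
gripper_force: 55.7
```

```bash
python3 go.py
```

```text
t 9.425 tcp [ 0.5842 -0.0102  0.1411] xang 87.36634811819629 z [ 0.0004 -0.001  -1.    ] F [-5.0863 -1.6076  1.9603] j [  6.5  32.5 -15.3 104.7  11.7  44.3 -17.6] w 0.06236640609436366
```

Emit:
jog_arm:
  motion:
    - [[0,0,0],0.6,0.05]
    - [[0,0,0],1.2,0.05]
    - [[0,0,0],1.7,0.05]
    - [[0,0,0],1.7,0.05]
    - [[0,0,0],1.7,0.08]
    - [[0,0,0],1.7,0.08]
    - [[0,0,-0.04],1.7,0.08]
    - [[0,0,-0.1],1.7,0.08]
  grip_n: 50

```text
t: 10.42
tool_pos: [0.5839, -0.0095, 0.2395]
eef_rot: [[0.075, 0.997, -0.002], [0.997, -0.075, 0.0], [-0.0, -0.002, -1.0]]
force: [1.0, -0.2, -0.0]
grip_width: 0.0801
gripper_force: 0.0
```

```bash
python3 go.py 0.5495 -0.287 0.25
```

```text
t 10.425 tcp [ 0.5839 -0.0095  0.2395] xang 85.71962420944296 z [-0.0025  0.0001 -1.    ] F [ 0.9849 -0.2357 -0.0048] j [  7.5  25.8 -16.4  99.4   8.5  56.1 -16.4] w 0.08012232164173277
tool delta [-0.2793 -0.0136 -0.0105]
```

Emit:
jog_arm:
  motion:
    - [[-0.05,-0.003,0],-0.5,0.06]
    - [[-0.1,-0.006,0],-1,0.06]
    - [[-0.16,-0.01,0],-1.5,0.06]
    - [[-0.22,-0.0136,0],-1.5,0.06]
    - [[-0.2793,-0.0136,0],-1.5,0.06]
    - [[-0.2793,-0.0136,0],-1.5,0.06]

```text
t: 11.18
tool_pos: [0.5483, -0.2938, 0.2395]
eef_rot: [[0.058, 0.998, 0.0], [0.998, -0.058, -0.004], [-0.004, 0.0, -1.0]]
force: [-0.1, 0.4, 0.1]
grip_width: 0.06
gripper_force: 0.0
```

```bash
python3 go.py 0.5495 -0.287 0.1565
```

Create m3.py:
```python
from h import *
from cell import arm
c=arm.capture("top"); np.savez("pics/top3.npz",**c)
O=np.array([.5834,-.0093]);a=np.radians(87.25);d=np.array([np.cos(a),np.sin(a)]);n=np.array([-d[1],d[0]])
for f in("top2","top3"):
    c=load(f);g=c["img"].min(2).astype(float)
    # silhouette mid at stations x (mm) seen at duct height
    for xs in(122,115,105,95,85,75,65,55,45,-75,-80,-84):
        z=.09 if xs>0 else .056
        ys=np.arange(-60,60,.5);v=[]
        for y in ys:
            P=np.r_[O+d*xs/1000+n*y/1000,z];u,w=proj(c,P);v.append(cv2.getRectSubPix(g.astype(np.float32),(1,1),(float(u),float(w)))[0,0])
        v=np.array(v)
        if xs>0:
            m=np.where(v<185)[0]; m=m[np.abs(ys[m])<48]; print(f,xs,ys[m.min()],ys[m.max()],"mid",(ys[m.min()]+ys[m.max()])/2)
        else:
            m=np.where(v>150)[0]; m=m[np.abs(ys[m])<32]; print(f,xs,"bright",ys[m].min() if len(m) else None,ys[m].max() if len(m) else None,"mean",ys[m].mean() if len(m) else 0)
```

```bash
python3 m3.py
```

```text
t 11.175 tcp [ 0.5483 -0.2938  0.2395] xang 86.69516654705606 z [ 0.0002 -0.0036 -1.    ] F [-0.0737  0.4169  0.0681] j [ 32.1  28.6 -13.1  94.3   7.6  57.9  13.3] w 0.05998969948279659
tool delta [0.0071 0.0008 0.083 ]
top2 122 -32.5 39.5 mid 3.5
top2 115 -30.5 39.0 mid 4.25
top2 105 -27.5 35.0 mid 3.75
top2 95 -25.0 32.5 mid 3.75
top2 85 -21.5 29.0 mid 3.75
top2 75 -19.0 25.5 mid 3.25
top2 65 -19.0 22.5 mid 1.75
top2 55 -19.5 23.5 mid 2.0
top2 45 -19.0 23.5 mid 2.25
top2 -75 bright -31.5 31.5 mean -3.668918918918919
top2 -80 bright -31.5 31.5 mean -1.8857142857142857
top2 -84 bright -31.5 31.5 mean -2.1954545454545453
top3 122 -37.0 36.0 mid -0.5
top3 115 -34.5 34.5 mid 0.0
top3 105 -31.5 33.0 mid 0.75
top3 95 -27.5 29.0 mid 0.75
top3 85 -24.5 26.0 mid 0.75
top3 75 -21.5 22.5 mid 0.5
top3 65 -20.5 22.0 mid 0.75
top3 55 -20.5 21.5 mid 0.5
top3 45 -21.0 23.0 mid 1.0
top3 -75 bright -31.5 27.5 mean -0.5833333333333334
top3 -80 bright -31.5 27.0 mean -1.7971698113207548
top3 -84 bright -31.5 27.0 mean -1.959090909090909
```

Emit:
jog_arm:
  motion:
    - [[0.0035,0.0006,0],0,0.06]
    - [[0.0035,0.0006,0],0,0.06]

```text
t: 11.48
tool_pos: [0.5516, -0.2811, 0.2395]
eef_rot: [[0.045, 0.999, 0.001], [0.999, -0.045, 0.001], [0.001, 0.001, -1.0]]
force: [0.4, 0.6, -0.1]
grip_width: 0.0599
gripper_force: 0.0
```

```bash
python3 go.py 0.5495 -0.287 0.1535
```

```text
t 11.475 tcp [ 0.5516 -0.2811  0.2395] xang 87.39797664022221 z [ 0.0007  0.0008 -1.    ] F [ 0.4286  0.6116 -0.0813] j [ 31.4  28.5 -13.5  94.6   7.5  57.8  12.8] w 0.0598914559268973
tool delta [-0.006  -0.0018  0.086 ]
```

Emit:
jog_arm:
  motion:
    - [[-0.003,-0.001,0],0,0.05]
    - [[-0.003,-0.001,0.03],0,0.05]
    - [[-0.003,-0.001,0.03],0,0.05]
    - [[-0.003,-0.001,0.03],0,0.05]

```text
t: 11.98
tool_pos: [0.5499, -0.2863, 0.2098]
eef_rot: [[0.048, 0.999, 0.0], [0.999, -0.048, -0.0], [-0.0, 0.0, -1.0]]
force: [0.1, 0.0, 0.2]
grip_width: 0.0498
gripper_force: 0.0
```

```bash
python3 go.py 0.5495 -0.287 0.1535
```

```text
t 11.975 tcp [ 0.5499 -0.2863  0.2098] xang 87.23468743654304 z [ 0.0004 -0.0001 -1.    ] F [0.1127 0.0391 0.1894] j [ 31.6  30.2 -13.2  96.3   8.1  54.4  12.6] w 0.04981146981006412
tool delta [-0.0007 -0.0004  0.0563]
```

Emit:
jog_arm:
  motion:
    - [[-0.0005,-0.0004,0.03],0,0.05]
    - [[-0.0005,-0.0004,0.056],0,0.05]
    - [[-0.0005,-0.0004,0.056],0,0.05]
    - [[-0.0005,-0.0004,0.056],0,0.035]
    - [[-0.0005,-0.0004,0.056],0,0.02]
    - [[-0.0005,-0.0004,0.056],0,0.015]
    - [[-0.0005,-0.0004,0.056],0,0.015]
    - [[-0.0005,-0.0004,0.056],0,0.015]
  grip_n: 60

```text
t: 12.98
tool_pos: [0.55, -0.2873, 0.1549]
eef_rot: [[0.049, 0.999, 0.003], [0.999, -0.049, -0.001], [-0.001, 0.003, -1.0]]
force: [0.0, 0.4, 7.2]
grip_width: 0.0226
gripper_force: 58.4
```

```bash
python3 go.py
```

```text
t 12.975 tcp [ 0.55   -0.2873  0.1549] xang 87.19803073899723 z [ 0.0025 -0.0013 -1.    ] F [0.0254 0.443  7.2245] j [ 31.2  33.8 -12.6  99.    9.4  48.   11.6] w 0.022644012544664426
```

Emit:
jog_arm:
  motion:
    - [[0,0,-0.02],0,0.015]
    - [[0,0,-0.05],0,0.015]
    - [[0,0,-0.09],0,0.015]
    - [[0.05,0.005,-0.09],0,0.015]
    - [[0.1,0.01,-0.09],0,0.015]
    - [[0.15,0.014,-0.09],0,0.015]
    - [[0.19,0.017,-0.09],0,0.015]
    - [[0.21,0.0178,-0.09],0,0.015]
  grip_n: 60

```text
t: 13.98
tool_pos: [0.5775, -0.0753, 0.2438]
eef_rot: [[0.046, 0.999, 0.001], [0.999, -0.046, 0.001], [0.001, 0.001, -1.0]]
force: [-0.6, 0.5, -1.0]
grip_width: 0.0223
gripper_force: 59.3
```

```bash
python3 go.py 0.5783 -0.0771 0.205
```

```text
t 13.975 tcp [ 0.5775 -0.0753  0.2438] xang 87.38969243471139 z [ 0.0011  0.0007 -1.    ] F [-0.6319  0.522  -1.0239] j [ 13.8  25.3 -16.2  99.5   8.2  56.2  -8. ] w 0.022277574601947316
tool delta [-0.0018  0.0009  0.0388]
```

Emit:
jog_arm:
  motion:
    - [[0,0,0],0,0.015]
    - [[0,0,0],0,0.015]
    - [[0,0,0],0,0.015]

```text
t: 14.35
tool_pos: [0.577, -0.08, 0.243]
eef_rot: [[0.051, 0.999, -0.0], [0.999, -0.051, -0.001], [-0.001, -0.0, -1.0]]
force: [0.6, 0.6, -1.2]
grip_width: 0.0229
gripper_force: 59.3
```

```bash
python3 go.py 0.5783 -0.0771 0.205;python3 - <<'E'
from h import *
from cell import arm
o=[]
for n in("top","side"):
    c=arm.capture(n); np.savez(f"pics/{n}4.npz",**c)
    I=c["img"]; o.append(cv2.resize(I[150:270,190:290] if n=="top" else I[130:250,190:290],None,fx=4,fy=4,interpolation=cv2.INTER_CUBIC))
cv2.imwrite("pics/p4.png",np.hstack(o)[:,:,::-1])
E
```

```text
t 14.35 tcp [ 0.577 -0.08   0.243] xang 87.0544572690413 z [-0.0002 -0.0009 -1.    ] F [ 0.6148  0.6154 -1.2137] j [ 14.1  25.4 -16.   99.5   8.2  56.2  -7.9] w 0.022880245049461834
tool delta [0.003  0.0012 0.038 ]
```

View pics/p4.png

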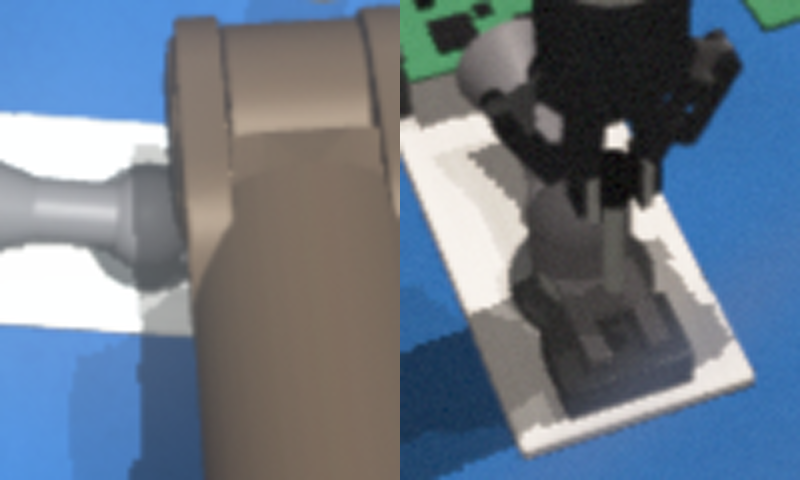

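The side crop shows the pin held upright in the fingers, head at (617,178), shaft down to the foot at about (614,291), above the fork (about 625,330). The arm blocks the top view.

Run:
```python
from h import *
b=load("side4")
s=lambda x,y:(190+(x-400+.5)/4-.5,130+(y+.5)/4-.5)
print(s(614,291),"exp foot",proj(b,(.577,-.08,.098)),"exp z.15",proj(b,(.577,-.08,.15)))
g=b["img"].astype(int).mean(2)
for v in(183,188,192,196,199,201,203,205): print(v,g[v,236:252].astype(int))
print(s(617,178))
```

```bash
python3 go.py 0.5783 -0.0771 0.205
```

```text
(243.125, 202.375) exp foot (np.float64(243.2347187942275), np.float64(201.65794051632398)) exp z.15 (np.float64(243.01743153721313), np.float64(187.18410246926788))
183 [ 55  88  96  89  61  81  86  88  87  82  71 122 210 234 234 234]
188 [ 75  73  74  72  75  85  93  91  89  81  70  99 172 227 236 235]
192 [63 64 61 62 70 86 89 92 88 81 65 59 55 57 63 94]
196 [62 65 66 65 71 84 89 89 86 84 84 81 78 68 56 61]
199 [67 67 70 72 77 84 92 90 89 91 81 83 85 81 73 60]
201 [86 80 78 66 69 82 89 89 92 84 86 84 84 84 81 69]
203 [69 66 64 66 65 67 72 76 76 72 81 82 83 80 85 79]
205 [65 65 65 65 66 71 67 65 68 71 78 74 77 80 91 82]
(243.875, 174.125)
t 14.45 tcp [ 0.577  -0.0794  0.243 ] xang 87.09773826621068 z [-0.0002 -0.0005 -1.    ] F [-0.8393 -0.2564 -2.0881] j [ 14.1  25.4 -16.   99.5   8.2  56.2  -7.9] w 0.022444498781441526
tool delta [0.0024 0.0012 0.038 ]
```

Emit:
jog_arm:
  motion:
    - [[0.0025,0.0014,0.02],0,0.015]
    - [[0.0025,0.0014,0.04],0,0.015]
    - [[0.0025,0.0014,0.05],0,0.015]
    - [[0.0025,0.0014,0.05],0,0.015]
    - [[0.0025,0.0014,0.05],0,0.015]

```text
t: 15.08
tool_pos: [0.5791, -0.0758, 0.1938]
eef_rot: [[0.049, 0.999, 0.001], [0.999, -0.049, -0.0], [-0.0, 0.001, -1.0]]
force: [-0.3, 0.2, -1.7]
grip_width: 0.0222
gripper_force: 59.3
```

```bash
python3 go.py 0.5785 -0.0768 0.187
```

```text
t 15.075 tcp [ 0.5791 -0.0758  0.1938] xang 87.19691803213173 z [ 0.001  -0.0001 -1.    ] F [-0.3042  0.1745 -1.7013] j [ 13.3  28.6 -15.5 102.3   9.6  50.3  -9.4] w 0.02223088370369056
tool delta [-0.0011 -0.0006  0.0068]
```

Emit:
jog_arm:
  motion:
    - [[0,0,0.003],0,0.015]
    - [[0,0,0.006],0,0.015]
    - [[0,0,0.009],0,0.015]
    - [[0,0,0.011],0,0.015]
    - [[0,0,0.011],0,0.015]

```text
t: 15.7
tool_pos: [0.5801, -0.0758, 0.1859]
eef_rot: [[0.049, 0.999, 0.005], [0.999, -0.049, -0.001], [-0.001, 0.005, -1.0]]
force: [-9.3, -1.1, 33.4]
grip_width: 0.0226
gripper_force: 63.7
```

```bash
python3 go.py 0.5785 -0.0768 0.187
```

```text
t 15.7 tcp [ 0.5801 -0.0758  0.1859] xang 87.19076872756108 z [ 0.0045 -0.0012 -1.    ] F [-9.2877 -1.0585 33.3958] j [ 13.1  29.1 -15.4 102.7   9.9  49.2  -9.7] w 0.022561450954532426
tool delta [-0.0011 -0.0015 -0.0011]
```

Emit:
jog_arm:
  motion:
    - [[0,0,-0.0018],0,0.015]
    - [[0,-0.0007,-0.0018],0,0.015]
    - [[0,-0.0014,-0.0018],0,0.015]
    - [[0,-0.002,-0.0018],0,0.015]
    - [[-0.0007,-0.002,-0.0018],0,0.015]
    - [[-0.0013,-0.0017,-0.0018],0,0.015]
    - [[-0.0013,-0.001,-0.0018],0,0.015]
    - [[-0.0013,-0.001,-0.0018],0,0.015]

```text
t: 16.7
tool_pos: [0.579, -0.0765, 0.1863]
eef_rot: [[0.049, 0.999, 0.004], [0.999, -0.049, -0.0], [0.0, 0.004, -1.0]]
force: [-3.6, 0.3, 19.7]
grip_width: 0.0223
gripper_force: 61.5
```

```bash
python3 go.py 0.5785 -0.0768 0.187
```

```text
t 16.7 tcp [ 0.579  -0.0765  0.1863] xang 87.21860164904821 z [ 0.004  -0.0002 -1.    ] F [-3.6331  0.3442 19.6792] j [ 13.3  29.  -15.4 102.8   9.8  49.2  -9.5] w 0.02231729058225302
tool delta [-0.0003 -0.0005 -0.0007]
```

Emit:
jog_arm:
  motion:
    - [[-0.0008,0,0.0002],0,0.015]
    - [[-0.0016,0,0.0002],0,0.015]
    - [[-0.0024,0,0.0002],0,0.015]
    - [[-0.0032,0,0.0002],0,0.015]
    - [[-0.0034,-0.001,0.0002],0,0.015]
    - [[-0.0026,-0.0012,0.0002],0,0.015]
    - [[-0.0018,-0.0014,0.0002],0,0.015]
    - [[-0.001,-0.0014,0.0002],0,0.015]

```text
t: 17.7
tool_pos: [0.5783, -0.077, 0.1863]
eef_rot: [[0.048, 0.999, 0.006], [0.999, -0.048, 0.0], [0.001, 0.006, -1.0]]
force: [-1.6, 0.8, 17.6]
grip_width: 0.0229
gripper_force: 61.2
```

```bash
python3 go.py 0.5785 -0.0768 0.187
```

```text
t 17.7 tcp [ 0.5783 -0.077   0.1863] xang 87.23950237386661 z [ 0.0059  0.0003 -1.    ] F [-1.5994  0.7853 17.5923] j [ 13.4  28.9 -15.5 103.    9.8  49.1  -9.4] w 0.022909091756052616
tool delta [ 0.0002  0.0002 -0.0007]
```

Emit:
jog_arm:
  motion:
    - [[-0.0015,0.0002,-0.0005],0,0.015]
    - [[-0.0025,0.0002,-0.0003],0,0.015]
    - [[-0.0034,0.0002,-0.0003],0,0.015]
    - [[-0.0043,0.0002,-0.0003],0,0.015]
    - [[-0.005,0.0006,-0.0003],0,0.015]
    - [[-0.005,0.0015,-0.0003],0,0.015]
    - [[-0.0042,0.0021,-0.0003],0,0.015]
    - [[-0.0034,0.0022,-0.0003],0,0.015]

```text
t: 18.7
tool_pos: [0.5791, -0.0801, 0.186]
eef_rot: [[0.048, 0.999, 0.003], [0.999, -0.048, 0.001], [0.001, 0.003, -1.0]]
force: [-4.1, 1.4, 16.9]
grip_width: 0.0222
gripper_force: 61.6
```

```bash
python3 go.py 0.5785 -0.0768 0.187
```

```text
t 18.7 tcp [ 0.5791 -0.0801  0.186 ] xang 87.25584978648452 z [ 0.0027  0.0008 -1.    ] F [-4.1139  1.381  16.8502] j [ 13.6  29.1 -15.4 102.7   9.8  49.3  -9. ] w 0.022248937387091713
tool delta [ 0.0033 -0.0008 -0.001 ]
```

Run:
```python
from h import *
from cell import arm
c=arm.capture("side"); np.savez("pics/side5.npz",**c)
s=arm.observe();p=np.array(s["tool_pos"]);R=np.array(s["eef_rot"]);print(p)
print("exp foot",proj(c,p+.144*R[:,2]),"mid",proj(c,p+.11*R[:,2]))
I=c["img"];cv2.imwrite("pics/p5.png",cv2.resize(I[170:235,205:280],None,fx=8,fy=8,interpolation=cv2.INTER_CUBIC)[:,:,::-1])
```

```text
[ 0.57910486 -0.08009804  0.18598759]
exp foot (np.float64(244.4078354280934), np.float64(215.59143003344872)) mid (np.float64(244.27420156599686), np.float64(207.0893211222867))
```

View pics/p5.png

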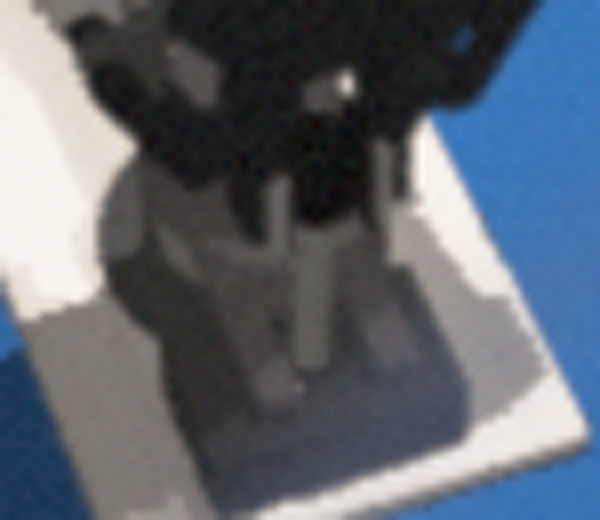

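The close side crop shows the shaft leaning slightly, from (318,235) down to the foot edge at (311,364). The pin has swivelled in the grip from dragging, so its foot sits toward +y of where the TCP says.

Run:
```python
from h import *
c=load("side5");b0=load("side0")
for v in(213.1,213.6): print("foot",onz(c,243.4,v,.042))
print("hole",onz(b0,243.45,214.6,.042))
g=c["img"].astype(int).mean(2)
for v in range(200,220): print(v,g[v,238:252].astype(int))
```

```text
foot [ 0.5802239  -0.07233466  0.042     ]
foot [ 0.57963516 -0.07368127  0.042     ]
hole [ 0.57856957 -0.07641584  0.042     ]
200 [75 93 89 70 85 88 92 89 87 81 77 67 65 61]
201 [87 91 89 74 79 91 89 90 81 70 68 69 66 64]
202 [84 85 77 82 89 90 92 86 78 69 69 68 67 66]
203 [75 77 73 83 88 92 90 87 78 68 67 69 67 65]
204 [65 69 69 74 86 92 92 86 77 66 64 66 69 65]
205 [61 68 69 73 86 92 90 87 77 64 66 68 71 68]
206 [66 68 69 77 88 88 89 88 73 64 67 68 68 67]
207 [68 67 68 78 85 92 88 83 72 59 58 67 68 71]
208 [63 64 64 73 88 87 90 85 67 51 62 68 70 71]
209 [66 58 62 66 89 91 88 81 67 58 53 63 74 78]
210 [61 46 54 68 87 90 88 81 62 55 53 63 77 83]
211 [66 55 53 67 87 93 92 84 63 52 54 60 75 88]
212 [67 60 58 74 90 91 90 79 63 56 54 57 69 90]
213 [69 61 62 72 89 91 92 84 65 57 55 62 65 79]
214 [67 73 72 75 88 91 89 82 63 60 59 61 65 72]
215 [77 82 84 73 84 88 87 79 60 61 66 67 65 75]
216 [86 85 85 79 63 65 68 59 61 66 67 70 63 68]
217 [84 88 90 81 74 61 63 65 67 69 71 72 68 70]
218 [88 87 87 91 98 70 67 71 70 69 71 76 75 74]
219 [82 88 86 80 77 67 69 72 71 73 75 79 76 78]
```

Create foot.py:
```python
from h import *
from cell import arm
np.set_printoptions(precision=4,suppress=True)
c=arm.capture("side"); np.savez("pics/sidef.npz",**c)
s=arm.observe();p=np.array(s["tool_pos"]);R=np.array(s["eef_rot"])
e=p+.1445*R[:,2];u,v=proj(c,e);print("t",s["t"],"tcp",p,"F",s["force"],"w",s["grip_width"],"exp foot",e,"px",u,v)
g=c["img"].astype(int).mean(2);v0=int(round(v))
for r in range(v0-14,v0+6): print(r,g[r,236:252].astype(int))
```

```text
(no output)
```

Emit:
jog_arm:
  motion:
    - [[0.0015,0,0.0003],0,0.015]
    - [[0.003,0,0.0003],0,0.015]
    - [[0.0045,0,0.0003],0,0.015]
    - [[0.006,0,0.0003],0,0.015]
    - [[0.006,0,0.0003],0,0.015]
    - [[0.006,0,-0.01],0,0.015]
    - [[0.006,0,-0.013],0,0.015]
    - [[0.006,0,-0.013],0,0.015]
  grip_n: 60

```text
t: 19.75
tool_pos: [0.5785, -0.0752, 0.197]
eef_rot: [[0.049, 0.999, 0.0], [0.999, -0.049, 0.0], [0.0, 0.0, -1.0]]
force: [-0.0, 0.4, -0.9]
grip_width: 0.0224
gripper_force: 59.6
```

```bash
python3 foot.py
```

```text
t 19.8 tcp [ 0.5784 -0.0752  0.1967] F [-0.2213 -0.1305 -1.1221] w 0.022359555784296697 exp foot [ 0.5783 -0.0752  0.0522] px 243.112228220523 211.72944956892837
198 [62 63 64 68 74 87 90 89 87 78 67 66 69 78 69 60]
199 [67 67 71 76 78 86 93 88 85 81 69 69 71 76 72 62]
200 [79 82 80 83 82 85 91 91 86 81 67 67 67 73 78 68]
201 [80 83 80 87 83 88 90 93 87 78 66 65 69 68 70 72]
202 [70 67 72 79 82 86 91 89 85 79 70 66 64 68 74 75]
203 [66 64 67 69 76 86 92 90 85 76 68 66 65 69 69 69]
204 [64 68 67 66 77 87 89 89 86 75 67 64 65 68 67 61]
205 [65 67 67 70 77 88 88 93 87 75 66 63 65 67 69 69]
206 [68 63 65 70 73 83 92 88 85 77 65 65 67 69 67 77]
207 [64 68 65 67 74 84 92 88 85 74 61 58 64 69 77 83]
208 [67 68 64 67 74 85 92 91 85 72 52 52 59 72 84 85]
209 [68 71 66 57 70 86 88 89 84 73 51 50 54 69 85 88]
210 [66 66 62 51 67 87 93 89 84 70 51 53 54 65 83 90]
211 [67 64 64 57 58 83 90 86 84 69 54 55 52 60 77 91]
212 [65 67 69 66 56 67 79 77 68 55 54 58 56 58 71 89]
213 [70 74 72 80 66 50 52 52 53 50 59 66 63 61 66 82]
214 [82 84 84 84 77 51 47 52 51 51 51 62 66 63 63 70]
215 [83 86 83 85 79 59 50 56 54 54 54 62 68 65 64 69]
216 [77 85 87 87 88 77 59 52 53 60 62 69 66 68 64 67]
217 [72 85 86 88 85 85 73 61 59 66 70 71 74 72 73 72]
```

Emit:
jog_arm:
  motion:
    - [[-0.0046,-0.0007,0],0,0.01]
    - [[-0.0046,-0.0007,0],0,0.01]
    - [[-0.0046,-0.0007,0],0,0.01]
    - [[-0.0046,-0.0007,0.005],0,0.01]
    - [[-0.0046,-0.0007,0.009],0,0.01]
    - [[-0.0046,-0.0007,0.0115],0,0.01]
    - [[-0.0046,-0.0007,0.0115],0,0.01]
  grip_n: 120

```text
t: 20.68
tool_pos: [0.5776, -0.08, 0.1853]
eef_rot: [[0.049, 0.999, -0.0], [0.999, -0.049, -0.0], [-0.0, 0.0, -1.0]]
force: [0.4, -0.6, -1.9]
grip_width: 0.0211
gripper_force: 117.6
```

```bash
python3 go.py
```

```text
t 20.675 tcp [ 0.5776 -0.08    0.1853] xang 87.20891727978088 z [-0.     -0.0002 -1.    ] F [ 0.3985 -0.6156 -1.8688] j [ 13.6  29.1 -15.4 102.8   9.8  49.3  -9.1] w 0.02111980174110622
```

Emit:
jog_arm:
  motion:
    - [[0,0,0.002],0,0.01]
    - [[0,0,0.004],0,0.01]
    - [[0,0,0.006],0,0.01]
    - [[0,0,0.006],0,0.01]

```text
t: 21.18
tool_pos: [0.5776, -0.0799, 0.1793]
eef_rot: [[0.049, 0.999, 0.0], [0.999, -0.049, -0.0], [-0.0, 0.0, -1.0]]
force: [0.6, -1.4, -3.0]
grip_width: 0.0214
gripper_force: 117.5
```

```bash
python3 go.py
```

```text
t 21.175 tcp [ 0.5776 -0.0799  0.1793] xang 87.20754489364053 z [ 0.     -0.0001 -1.    ] F [ 0.637  -1.4207 -3.0313] j [ 13.5  29.5 -15.3 103.1  10.   48.6  -9.3] w 0.021368119402861308
```

It's in the hole, so I'll push it home. The bottom should be at TCP z of about 0.1625.

Emit:
jog_arm:
  motion:
    - [[0,0,0.004],0,0.01]
    - [[0,0,0.008],0,0.01]
    - [[0,0,0.012],0,0.01]
    - [[0,0,0.015],0,0.01]
    - [[0,0,0.017],0,0.01]
    - [[0,0,0.018],0,0.01]
    - [[0,0,0.018],0,0.01]

```text
t: 22.05
tool_pos: [0.5779, -0.0798, 0.1628]
eef_rot: [[0.049, 0.999, 0.001], [0.999, -0.049, -0.0], [-0.0, 0.001, -1.0]]
force: [-2.4, -0.7, 13.6]
grip_width: 0.0214
gripper_force: 119.5
```

```bash
python3 go.py
```

```text
t 22.05 tcp [ 0.5779 -0.0798  0.1628] xang 87.20625069287597 z [ 0.0011 -0.0004 -1.    ] F [-2.441  -0.689  13.6207] j [ 13.2  30.7 -15.  104.   10.5  46.6  -9.8] w 0.021422326789268614
```

Emit:
jog_arm:
  motion:
    - [[0,0,-0.001],0,0.01]
    - [[0,0,-0.001],0,0.04]
    - [[0,0,-0.001],0,0.055]
    - [[0,0,-0.001],0,0.055]
    - [[0,0,-0.03],0,0.055]
    - [[0,0,-0.08],0,0.055]
    - [[-0.06,0,-0.12],0,0.055]
    - [[-0.12,0,-0.12],0,0.055]
  grip_n: 40

```text
t: 23.05
tool_pos: [0.5735, -0.1938, 0.2843]
eef_rot: [[0.045, 0.999, 0.005], [0.999, -0.045, -0.001], [-0.0, 0.005, -1.0]]
force: [1.1, -0.8, -0.1]
grip_width: 0.055
gripper_force: 0.0
```

Emit:
jog_arm:
  motion:
    - [[-0.06,-0.02,0],0,0.055]
    - [[-0.12,-0.05,0],0,0.055]
    - [[-0.18,-0.1,0],0,0.055]
    - [[-0.2,-0.15,0],0,0.055]
    - [[-0.2,-0.15,0],0,0.055]

```text
t: 23.68
tool_pos: [0.4078, -0.3896, 0.2808]
eef_rot: [[0.056, 0.998, -0.003], [0.998, -0.056, -0.001], [-0.001, -0.003, -1.0]]
force: [0.1, 0.1, 0.5]
grip_width: 0.0552
gripper_force: 0.0
```

Run:
```python
from h import *
from cell import arm
o=[]
for n in("top","side"):
    c=arm.capture(n); np.savez(f"pics/{n}6.npz",**c)
    I=c["img"]; o.append(cv2.resize(I[110:270,125:290] if n=="top" else I[90:250,140:305],None,fx=2.4,fy=2.4,interpolation=cv2.INTER_CUBIC))
cv2.imwrite("pics/p6.png",np.hstack(o)[:,:,::-1])
```

```bash
sed -i 's/arm.capture("top"); np.savez("pics\/top3.npz",\*\*c)/load("top6")/; s/("top2","top3")/("top6",)/' m3.py; python3 m3.py | grep -v bright
```

```text
top6 122 -37.0 36.5 mid -0.25
top6 115 -35.0 34.5 mid -0.25
top6 105 -31.5 33.0 mid 0.75
top6 95 -28.0 29.5 mid 0.75
top6 85 -24.5 26.5 mid 1.0
top6 75 -21.5 23.0 mid 0.75
top6 65 -20.5 22.5 mid 1.0
top6 55 -20.5 21.5 mid 0.5
top6 45 -21.0 23.5 mid 1.25
```

View pics/p6.png

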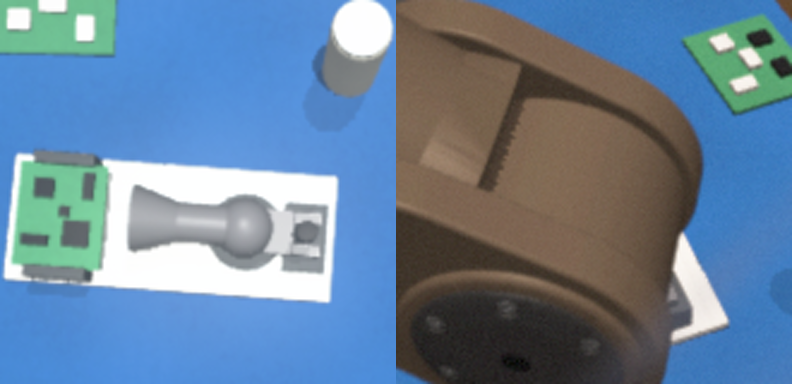

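The top crop shows the pin head at (307,231) standing in the fork. The hood points at the board, its midline within 1 mm of the station axis, and the arm is clear. The arm blocks the side view. Handing in.

Run:
```python
from cell import arm
s=arm.observe();print(s["t"],s["force"],max(abs(x) for x in s["qvel"]))
print(arm.hand_in())
```

```text
23.775 [ 0.96405011 -0.0585426   0.06423977] 2.528306172346252
the job is handed in; nothing more can be done
None
```

I handed the job in at 23.8 s: the hood points at the board with its midline within about 1 mm of the station axis, the lock pin is released upright at the bottom of the blind hole (by TCP height and contact force), and the arm never went near the flux jar, screw tray or spray can; the hand-in gave no verdict.

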